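# Cap the vials, then tip the rack to the gauge's mark and hold it for the tilt check

### The arm

A 6-joint arm with a two-finger parallel gripper is mounted at the origin on the work surface. World frame = base frame: x ahead of the robot, y to its left, z up, the work surface at z = 0. Lengths are in m, angles in degrees, forces in N, time in s.
With the tool pointing down it reaches from about 0.35 to 0.875 m from the base axis. Payload 4.2 kg.
Tool frame: the origin (TCP) lies midway between the tips of the shut fingers; the grasp point (between the pads) lies 19 mm behind it; y points along the fingers, z is the direction in which the jaws open and shut, and the axes are right-handed (so a half turn about y gives the same grasp; the last joint's range is limited). The gripper opens to 87 mm and grips with 3 to 60 N. Pads are 19 mm wide; open, the fingers measure 117 mm over their backs; the gripper's body (75 mm by 190 mm) begins 51 mm behind the grasp point.
Start: joints at [-56.173, 22.042, 0.453, 0, -68.411, -14.817], TCP at [0.204, -0.591, 0.223] pointing down, gripper open.
Joint ranges: [-179.83, 179.83], [-69.29, 118.12], [-61.27, 80.66], [-181.25, 117.63], [-171.15, -9.14], [-177.46, 177.46]. Speed limits (degrees/s): [159.86, 159.86, 180, 180, 180, 180].

### API

Orientations are given as [roll, pitch, yaw] about the fixed x, y, z axes, in that order (R = Rz(yaw) Ry(pitch) Rx(roll)).
In Python, from workcell import env gives the robot as it stands. The module is installed in compiled form; this text tells all that it offers. Calls block until the motion is done:
- env.goto(position, orientation): joint-space move of the TCP to a pose.
- env.move_straight(position, rotation=None, rate=0.15, force_limit=None): straight line of the TCP; rotation=None keeps the orientation; rate is the mean speed in m/s. With force_limit (N) it stops when the force on the tool has changed by that much, and returns True; else False.
- env.set_joints(angles): joint-space move.
- env.gripper_to(opening, grasp_force=None): opening from 0.0 (shut) to 1.0 (fully open); grasp_force is the grip in N (None keeps the last); returns when the fingers have stopped.
- env.dwell(seconds).
- env.inverse_kinematics(position, orientation): joint angles nearest the present ones, or None.
- env.read_state(): the state.
- env.grab_frame(name): name is "scene" or "top" or "wrist"; returns a dict with "image" (420x560x3 uint8, blue, green, red), "fx", "fy", "cx", "cy" (pixels), "position" and "orientation" of the camera in the world. Camera axes: x right, y up, looking along -z (the intrinsics and any distortion apply to the point x, -y, -z); pixel columns grow to the right and rows downward; lengths in m; the calibration is good to about 2 mm. The wrist camera is an equidistant fisheye: a pixel r from the principal point sees the ray r / f radians off the axis. A picture is of the moment at which its call begins. There is no depth.
A pose or a line that the arm cannot do raises env.Unreachable and nothing moves.
- env.close_job(): hands the job in, once; it reports no verdict.
Trained networks look in a picture, given as the dict that the camera call returned (one of the last four; its "shot" number tells which), for a name from the list of things; names that differ only in an ending like _2 or _b are one class to them, and where a whole thing is asked for, a point or a joint stands for the part that bears it (a point fixed in the world has none). Each returns a list of dicts, best first, with "score" (0 to 1); they miss things now and then, are a little off and sometimes report something else, mostly with a low value. They report only what shows in the picture. A call takes as long as a camera call.
- env.search_frame(picture, thing): "xyz" ([x, y, z] in m, in world coordinates, good to about 4 mm: the middle of the surface that is visible of it).
- env.trace(picture, thing): "mask" (420x560 bool, what is visible of it).
The state is a dict: "clock": time; "joint_positions": joint angles; "qvel": joint speeds; "joint_torque": joint torques, N m; "position": TCP position; "tool_rot": TCP orientation; "force": force on the tool from outside, world axes, zero at the start; "wrist_torque": the same for the moment, N m; "opening": opening from 0.0 (shut) to 1.0 (fully open).
Only numpy, scipy, OpenCV 4.12 (cv2) and the standard library are available. Lean on these libraries where they do the work, as an engineer would, in place of code of your own. Each camera call takes 0.05 s, during which the arm holds its last target. There are 200 camera calls.

### The job

For the tilt check, press fully shut the blue flip caps that still stand open on the vials in the green rack, while the rack stands level. Then take the rack by its steel bar handle and rock it up on the uneven rubber-topped stud block under its other end until the black swinging pointer of its angle gauge settles inside the orange band. Finish while holding it still there by the handle, its heel on the stud, its feet clear of the bench, all vials seated and capped, and leave the other things on the bench where they are.

Things in the scene. Friction and masses are not known exactly. Their poses are not given: they have to be found in the camera images.
- rack: Green tipping rack for four vials, 210 mm long along its own y, 84 mm wide along x, deck top at z 80 mm, 0.5 to 0.75 kg loaded, loose. Origin under its middle at bench level while it stands level; z up, +y towards the heel end (resting on the stud block), -y towards the end with two legs and the steel bar handle. Four vials stand along its middle line at y = -69, -23, +23, +69 mm.
- handle (a point): Middle of the rack's steel bar handle: round bar 12 mm thick, parallel to the rack's x, 66 mm free between its side arms, 52 mm out from the -y end wall of the rack, 76 mm above the bench when the rack stands level. It can be pinched from above across the rack's y; it turns easily between the finger pads. Axes as the rack's.
- stud: Low aluminium block fixed to the bench (foot 110 x 56 mm) with an uneven black rubber crown under the rack's heel end: two rounded crests along its x, the one at y = -8 mm tops at 36 mm, the one at y = +8 mm at 33 mm. The rack's flat underside (36 mm up) rests on it and rocks over it, first on the higher crest, beyond about 10 degrees on the lower one. Origin on the bench under its middle, 88 mm from the rack's origin along the rack's +y; axes parallel to the rack's.
- crest (a point): Point midway between the two crests of the stud block, 36 mm above the bench: roughly what the rack turns about when its handle end is lifted.
- pointer (a joint): Angle (rad) of the freely swinging weighted black pointer of the round angle gauge (120 mm dial, white face to +x) on the rack's side. It always hangs plumb, so it reads 0 with the rack level and grows by the angle the handle end is raised; after a movement it swings for about a second.
- pointer_tip (a point): Tip of the black pointer, 50 mm above its pivot; its z axis lies along the pointer, upward.
- mark (a joint): Angle (rad), in the same sense and zero as the pointer's, at which the middle of the orange band on the gauge's face is set (0.35 to 0.56, stays put). The band is 8 degrees wide. Band and pointer lie under the gauge's clear window and cannot be touched.
- mark_tip (a point): Middle of the orange band, 50 mm from the pointer's pivot; its z axis points from the pivot through the band.
- feet (a point): Point on the bench midway between the two rubber feet at the rack's -y end while it stands level, 102 mm from its origin; it rises with the rack.
- hinge_a (a point): Hinge of vial a's cap. The vial is 29 mm across and stands loose in the rack with its rim 104 mm above the bench while the rack is level; any vial may be in any of the four places. Point on the hinge line, 1 mm above the rim, 16 mm from the vial's axis; its x axis points from the hinge across the mouth, z up along the vial, the hinge line is along y.
- cap_a (a joint): Angle (rad) of the blue flip cap of vial a: 0 pressed shut, 1.57 upright, up to 2.4 folded back. Cap disc 31 mm across and 7 mm thick, centre 16 mm from the hinge, with a thumb tab reaching to 38 mm. The stiff plastic hinge (0.012 N m) stays where it is left; a light push over and a press of a few newtons on top of the disc shuts it.
- hinge_b (a point): Hinge of vial b's cap. The vial is 29 mm across and stands loose in the rack with its rim 104 mm above the bench while the rack is level; any vial may be in any of the four places. Point on the hinge line, 1 mm above the rim, 16 mm from the vial's axis; its x axis points from the hinge across the mouth, z up along the vial, the hinge line is along y.
- cap_b (a joint): Angle (rad) of the blue flip cap of vial b: 0 pressed shut, 1.57 upright, up to 2.4 folded back. Cap disc 31 mm across and 7 mm thick, centre 16 mm from the hinge, with a thumb tab reaching to 38 mm. The stiff plastic hinge (0.012 N m) stays where it is left; a light push over and a press of a few newtons on top of the disc shuts it.
- hinge_c (a point): Hinge of vial c's cap. The vial is 29 mm across and stands loose in the rack with its rim 104 mm above the bench while the rack is level; any vial may be in any of the four places. Point on the hinge line, 1 mm above the rim, 16 mm from the vial's axis; its x axis points from the hinge across the mouth, z up along the vial, the hinge line is along y.
- cap_c (a joint): Angle (rad) of the blue flip cap of vial c: 0 pressed shut, 1.57 upright, up to 2.4 folded back. Cap disc 31 mm across and 7 mm thick, centre 16 mm from the hinge, with a thumb tab reaching to 38 mm. The stiff plastic hinge (0.012 N m) stays where it is left; a light push over and a press of a few newtons on top of the disc shuts it.
- hinge_d (a point): Hinge of vial d's cap. The vial is 29 mm across and stands loose in the rack with its rim 104 mm above the bench while the rack is level; any vial may be in any of the four places. Point on the hinge line, 1 mm above the rim, 16 mm from the vial's axis; its x axis points from the hinge across the mouth, z up along the vial, the hinge line is along y.
- cap_d (a joint): Angle (rad) of the blue flip cap of vial d: 0 pressed shut, 1.57 upright, up to 2.4 folded back. Cap disc 31 mm across and 7 mm thick, centre 16 mm from the hinge, with a thumb tab reaching to 38 mm. The stiff plastic hinge (0.012 N m) stays where it is left; a light push over and a press of a few newtons on top of the disc shuts it.
- reagent: White bottle with green cap, 56 mm across, 115 mm tall, loose, not part of the job; origin under its middle.
- orange_rack: Empty orange tube rack, 95 x 200 x 55 mm, loose, not part of the job; origin under its middle.
- scanner: Black hand scanner lying down, about 200 mm long, 66 mm wide, 44 mm high, loose, not part of the job; origin under its middle.
- tip_box: Blue box with clear lid, 82 x 118 x 70 mm, loose, not part of the job; origin under its middle.
- specimen_cup: White cup with red lid, 64 mm across, 63 mm tall, loose, not part of the job; origin under its middle.
- marker: White marker pen with black cap lying down, 125 mm long, 12 mm thick, loose, not part of the job; origin under its middle.
- mouse: Black computer mouse, 105 x 60 x 34 mm, loose, not part of the job; origin under its middle.

How it is judged (in metres and radians):
On the way, in this order (a step that is already met when the one before it is completed fails the run):
1. all four caps shut, vials seated, rack still level (value of joint each of cap_a, cap_b, cap_c, cap_d below 0.09 rad and z of hinge_a in the frame of rack between 0.095 and 0.113 m and z of hinge_b in the frame of rack between 0.095 and 0.113 m and z of hinge_c in the frame of rack between 0.095 and 0.113 m and z of hinge_d in the frame of rack between 0.095 and 0.113 m and angle between rack's own z axis and vertical below 0.06 rad), for 0.2 s.
2. rack held by its handle and rocked up on the stud, feet off the bench (contact force between the fingers and rack above 1 N and distance between the grasp point and handle below 0.05 m and contact force between rack and stud above 0.3 N and height (world z) of feet above 0.015 m and value of joint pointer above 0.1 rad), for 0.2 s.
At the end, for the whole second after the job is handed in: The pointer is at rest (under 0.3 rad/s) within 4 degrees of the middle of the orange band, the rack held still by the handle in the fingers, its heel bearing on the stud block and its feet over 15 mm off the bench; all caps within 5 degrees of shut and all vials seated to within about 9 mm (angle between the z axis of pointer_tip and the z axis of mark_tip, either way round below 0.07 rad and contact force between the fingers and rack above 1 N and distance between the grasp point and handle below 0.05 m and contact force between rack and stud above 0.3 N and height (world z) of feet above 0.015 m and velocity of joint pointer between -0.3 and 0.3 rad/s and angular speed of rack below 0.1 rad/s and value of joint each of cap_a, cap_b, cap_c, cap_d below 0.09 rad and z of hinge_a in the frame of rack between 0.095 and 0.113 m and z of hinge_b in the frame of rack between 0.095 and 0.113 m and z of hinge_c in the frame of rack between 0.095 and 0.113 m and z of hinge_d in the frame of rack between 0.095 and 0.113 m); the arm keeps its last pose, push and grip.
It fails at once if the rack is tipped while a cap is open (angle between rack's own z axis and vertical above 0.15 rad and value of joint any of cap_a, cap_b, cap_c, cap_d above 0.2 rad).
It fails at once if the rack is tipped past 45 degrees (angle between rack's own z axis and vertical above 0.785 rad).
It fails at once if something else on the bench is moved by more than 30 mm (distance of any of reagent, orange_rack, scanner, tip_box, specimen_cup, marker, mouse from where it was at the start of the episode above 0.03 m).
It also fails if it takes over 58 s, if anything falls off the work surface, if the arm or the gripper's body presses on something with over 40 N, if the wrist force passes 120 N, or if a joint passes its speed limit or range.

## Working session

There is one attempt and no reset: what is moved stays moved. The work goes in short steps, each a Python script; the robot and the scene stay as the last script left them, time stands still between calls to the robot, and variables do not carry over. Pictures are saved under pics/ and viewed, about 8 in all and at most 12, crops included, and the job is handed in when it is done.

```bash
mkdir -p pics; ls; python3 - <<'E'
from workcell import env
import cv2,numpy as np
s=env.read_state();print(s)
ims=[]
for n in("scene","top"):
    p=env.grab_frame(n);cv2.imwrite(f"pics/{n}0.png",p["image"])
    print(n,p["fx"],p["fy"],p["cx"],p["cy"],p["position"],p["orientation"],[k for k in p])
    for t in["rack","handle","stud","hinge_a","pointer_tip","mark_tip","reagent","orange_rack","scanner","tip_box","specimen_cup","marker","mouse"]:
        print(t,[(np.round(d["xyz"],3).tolist(),round(d["score"],2)) for d in env.search_frame(p,t)][:5])
E
```

```text
pics
{'clock': 0.0, 'joint_positions': array([-5.61723341e+01,  2.20912389e+01,  3.77622094e-01, -2.88423120e-02,
       -6.84105313e+01, -1.48144368e+01]), 'qvel': array([-0.03058374,  0.04473609,  0.05129047, -0.00065236,  0.03351789,
       -0.00986899]), 'joint_torque': array([-3.69894478e-04, -3.90663278e+01,  1.87411362e+01,  4.22013894e+00,
        1.09484437e-02, -2.08379461e-04]), 'position': array([ 0.20340764, -0.59032217,  0.22144022]), 'tool_rot': array([-8.98731250e+01,  5.83886790e-03,  1.90025939e+01]), 'force': array([-1.05473635, -0.17873952,  0.64135231]), 'wrist_torque': array([ 0.01196336, -0.01074417,  0.02324445]), 'opening': 1.0004689629955368}
scene 467.0984220458014 467.0984220458014 281.7831835324661 208.49924452725818 [0.94206083 0.67822093 1.12247914] [ 36.21576562   0.58441011 149.86595792] ['image', 'fx', 'fy', 'cx', 'cy', 'position', 'orientation', 'shot']
rack [([0.6, 0.036, 0.081], 0.92)]
handle [([0.597, 0.034, 0.083], 0.71), ([0.569, -0.003, 0.105], 0.47)]
stud [([0.593, 0.122, 0.004], 0.7)]
hinge_a [([0.569, -0.005, 0.109], 0.51), ([0.58, 0.046, 0
[... 839 characters left out ...]
le [([0.588, 0.007, 0.083], 0.65), ([0.59, 0.505, 0.079], 0.33)]
stud [([0.537, 0.124, 0.003], 0.54)]
hinge_a [([0.59, 0.01, 0.084], 0.68), ([0.574, 0.089, 0.115], 0.53), ([0.574, 0.037, 0.113], 0.5), ([0.564, -0.05, 0.108], 0.46), ([0.569, -0.007, 0.107], 0.42)]
pointer_tip [([0.538, 0.116, 0.008], 0.53)]
mark_tip []
reagent [([0.588, 0.506, 0.077], 0.65), ([0.585, 0.005, 0.079], 0.63)]
orange_rack [([0.632, 0.348, 0.026], 0.79)]
scanner [([0.46, -0.405, 0.035], 0.58), ([0.557, -0.008, 0.124], 0.55)]
tip_box [([0.426, 0.414, 0.072], 0.87)]
specimen_cup [([0.665, -0.34, 0.062], 0.91), ([0.574, 0.044, 0.116], 0.54)]
marker [([0.752, -0.221, 0.012], 0.76)]
mouse [([0.727, 0.221, 0.031], 0.96)]
```

```bash
python3 - <<'E'
import cv2,numpy as np
a=cv2.imread("pics/scene0.png");b=cv2.imread("pics/top0.png")
cv2.imwrite("pics/s1.png",a)
cv2.imwrite("pics/t1.png",cv2.resize(b[120:320,180:400] if 0 else b,None,fx=1.4,fy=1.4))
E
```

```text
(no output)
```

View pics/s1.png

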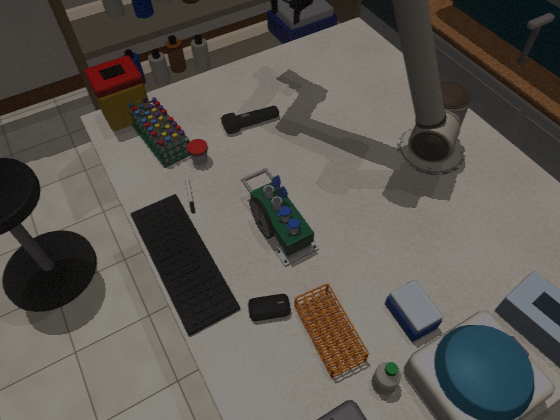

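View pics/t1.png

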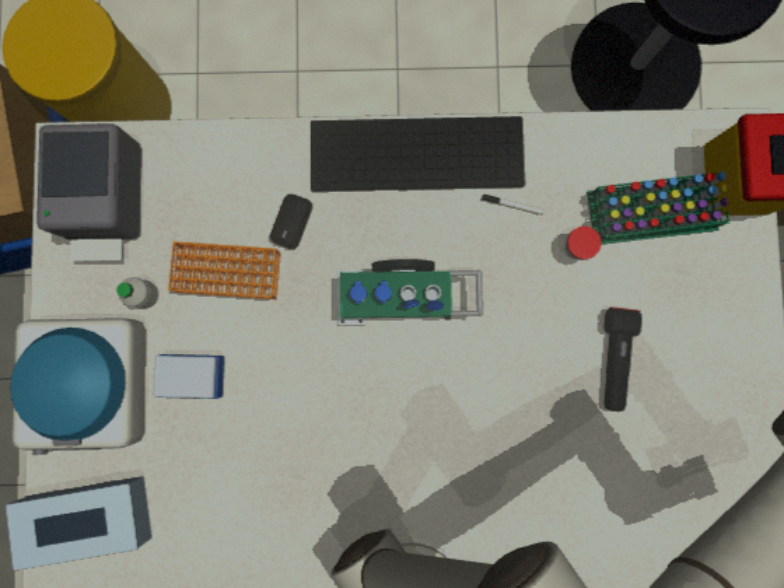

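Scene: the rack is at around (262–310, 180–250), heel on the left in the top view and handle on the right. The two vials nearest the handle are open (caps folded toward the robot), the two near the heel look shut. The gauge faces +x. Next I fit the rack pose and take a close wrist view of the gauge.

```bash
cat > h.py <<'E'
from workcell import env
import cv2,numpy as np
from scipy.spatial.transform import Rotation as R
def ray(p,u,v,fish=False):
    x,y=(u-p["cx"])/p["fx"],(v-p["cy"])/p["fy"]
    if fish:
        r=np.hypot(x,y); k=np.tan(r)/r if r>1e-9 else 1; z=1.
        s=np.sin(r)/r if r>1e-9 else 1; d=np.array([x*s,-y*s,-np.cos(r)])
    else: d=np.array([x,-y,-1.])
    return R.from_euler("xyz",p["orientation"],degrees=True).apply(d)
def onz(p,u,v,z,fish=False):
    d=ray(p,u,v,fish);c=np.array(p["position"]);return c+d*(z-c[2])/d[2]
def proj(p,X,fish=False):
    d=R.from_euler("xyz",p["orientation"],degrees=True).inv().apply(np.atleast_2d(X)-np.array(p["position"]))
    x,y,z=d[:,0],-d[:,1],-d[:,2]
    if fish:
        r=np.hypot(x,y);th=np.arctan2(r,z);k=th/np.maximum(r,1e-9)
    else:k=1/z
    return np.c_[p["cx"]+p["fx"]*x*k,p["cy"]+p["fy"]*y*k]
E
python3 - <<'E'
from h import *
p=env.grab_frame("top");im=p["image"]
hsv=cv2.cvtColor(im,cv2.COLOR_BGR2HSV)
m=cv2.inRange(hsv,(60,90,40),(90,255,255));n=m*0;n[170:250,225:350]=m[170:250,225:350]
ys,xs=np.nonzero(n);P=np.array([onz(p,u,v,.08)[:2] for u,v in zip(xs,ys)]).astype(np.float32)
print(cv2.minAreaRect(P),cv2.boxPoints(cv2.minAreaRect(P)))
cv2.imwrite("pics/tc.png",cv2.resize(im[170:250,225:355],None,fx=6,fy=6,interpolation=cv2.INTER_CUBIC))
for x,b in((.80,35),(.78,30),(.76,25),(.74,15),(.74,0)):
    q=env.inverse_kinematics([x,-.01,.26],[-90,b,0])
    if q is not None:
        print(x,b,q);env.goto([x,-.01,.26],[-90,b,0]);break
p=env.grab_frame("wrist");cv2.imwrite("pics/w1.png",p["image"]);print(p["fx"],p["position"],p["orientation"],env.read_state()["clock"])
for t in["handle","pointer_tip","mark_tip","cap_a","hinge_a"]:
    print(t,[(np.round(d["xyz"],3).tolist(),round(d["score"],2)) for d in env.search_frame(p,t)][:5])
E
```

```text
((0.5734788179397583, 0.018790148198604584), (0.20531199872493744, 0.08419549465179443), 89.3542709350586) [[ 0.5302268  -0.08338489]
 [ 0.61441696 -0.08433377]
 [ 0.6167308   0.12096519]
 [ 0.5325407   0.12191407]]
0.76 25 [   9.66761094   53.71802835   61.36850249   -4.8135873  -122.24660221
 -101.34933085]
325.19226210127806 [ 0.76919607 -0.01130319  0.43505726] [11.07203678  0.09814192 89.9008971 ] 4.35
handle [([0.611, 0.002, 0.076], 0.76)]
pointer_tip [([0.636, 0.005, 0.06], 0.67), ([0.584, 0.042, 0.113], 0.15)]
mark_tip [([0.704, 0.216, 0.031], 0.71), ([0.632, -0.013, 0.109], 0.52)]
cap_a [([0.552, -0.05, 0.126], 0.98), ([0.578, 0.04, 0.111], 0.84), ([0.556, -0.013, 0.125], 0.67), ([0.578, 0.085, 0.106], 0.61), ([0.608, 0.001, 0.08], 0.42)]
hinge_a [([0.564, -0.053, 0.102], 0.95), ([0.585, 0.089, 0.113], 0.84), ([0.564, -0.003, 0.104], 0.69), ([0.618, 0.103, 0.005], 0.36)]
```

View pics/w1.png

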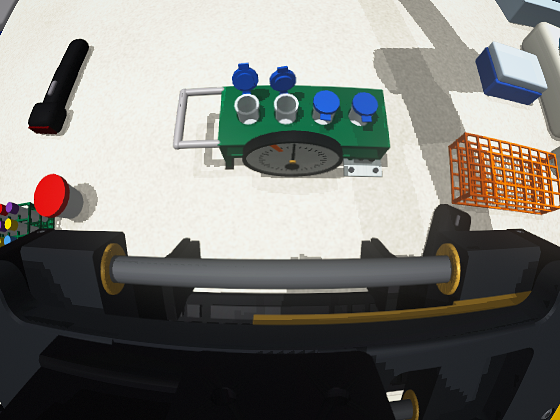

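View pics/tc.png

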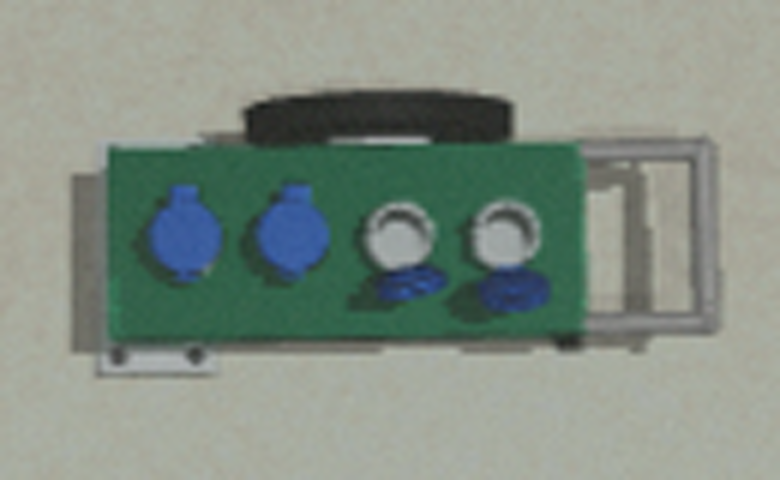

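Wrist view: caps 1 and 2 (at 245,75 and 283,78) are open toward −x and caps 3 and 4 are shut. The gauge pointer is upright at (293,150), with the orange band left of it at (278,148). I'll look closer at the gauge and rectify the view.

```bash
python3 - <<'E'
from h import *
p=env.grab_frame("top")
for n,X in dict(handle=[.575,-.138,.076],v1=[.5745,-.05,.104],v2=[.5745,-.004,.104],v4=[.5745,.088,.112]).items(): print(n,(proj(p,X)-[225,170])*6)
for z in(.13,.16,.20):
    if env.inverse_kinematics([.77,.0,z],[-90,25,0]) is not None:
        env.move_straight([.77,.0,z],[-90,25,0],rate=.2);break
env.dwell(.2)
p=env.grab_frame("wrist");cv2.imwrite("pics/w2.png",p["image"]);print(z,p["position"])
for t in["pointer_tip","mark_tip"]:
    print(t,[(np.round(d["xyz"],3).tolist(),round(d["score"],2)) for d in env.search_frame(p,t)][:5])
np.savez("w2.npz",**{k:p[k] for k in p})
# rectify plane x=.636, y from -.08..+.12 (left=-y), z .14..0
ys=np.linspace(-.09,.11,800);zs=np.linspace(.14,-.01,600)
Y,Z=np.meshgrid(ys,zs);uv=proj(p,np.c_[np.full(Y.size,.636),Y.ravel(),Z.ravel()],True).astype(np.float32)
im=cv2.remap(p["image"],uv[:,0].reshape(Y.shape),uv[:,1].reshape(Y.shape),cv2.INTER_CUBIC)
cv2.imwrite("pics/g2.png",im)
E
```

```text
handle [[699.77485583 229.78524576]]
v1 [[502.5966384  229.02243954]]
v2 [[395.50075921 230.99443951]]
v4 [[180.44278063 233.33179081]]
0.13 [ 7.79431809e-01 -5.97090472e-05  3.06794841e-01]
pointer_tip [([0.635, 0.006, 0.065], 0.55)]
mark_tip [([0.634, 0.006, 0.064], 0.61)]
```

View pics/g2.png

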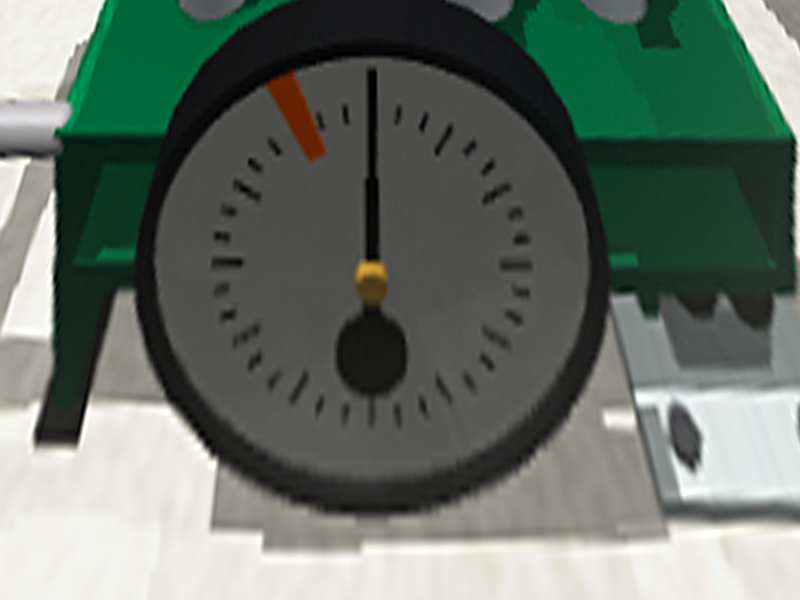

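Gauge: pivot at (372,262), pointer vertical, band middle at about (300,118). Corrected against the dial's 30° tick, that gives about 27° (0.475 rad). Now I close the caps.

```bash
python3 - <<'E'
from h import *
O=[-90,0,0];xc=.573;xh=xc-.016
env.move_straight([.72,0,.26],[-90,15,0],rate=.3)
env.goto([.50,-.0515,.22],O);env.gripper_to(0.)
def st():
    s=env.read_state();return np.round(s["clock"],2),np.round(s["position"],4),np.round(s["force"],2)
for y,yo in((-.0515,0),(-.0055,-.003)):
    env.move_straight([.508,y+yo,.19],O,rate=.3)
    env.move_straight([.508,y+yo,.120],O,rate=.15)
    print("sweep",env.move_straight([xh+.019,y,.120],O,rate=.08,force_limit=10),*st())
    print("press",env.move_straight([xh+.019,y,.100],O,rate=.03,force_limit=8),*st())
    env.move_straight([xh+.019,y,.19],O,rate=.2)
env.move_straight([.46,-.0,.30],O,rate=.3)
p=env.grab_frame("scene");c=cv2.resize(p["image"][160:270,225:345],None,fx=5,fy=5,interpolation=cv2.INTER_CUBIC)
cv2.imwrite("pics/s2.png",c)
p=env.grab_frame("wrist");cv2.imwrite("pics/w3.png",p["image"]);print(p["position"],*st())
print([(np.round(d["xyz"],3).tolist(),round(d["score"],2)) for d in env.search_frame(p,"cap_a")][:5])
E
```

```text
sweep False 10.74 [ 0.5757 -0.0515  0.12  ] [-0.27 -0.43  0.14]
press True 11.15 [ 0.5764 -0.0517  0.1127] [-1.22 -0.23  5.31]
sweep False 13.72 [ 0.5758 -0.0055  0.1201] [-0.51 -0.49 -0.13]
press True 14.13 [ 0.5766 -0.0055  0.1128] [-1.33  0.11  5.86]
[3.95346273e-01 2.76844652e-04 4.60304319e-01] 15.46 [ 0.4601 -0.      0.2976] [ 0.33 -0.07 -0.36]
[]
```

View pics/s2.png

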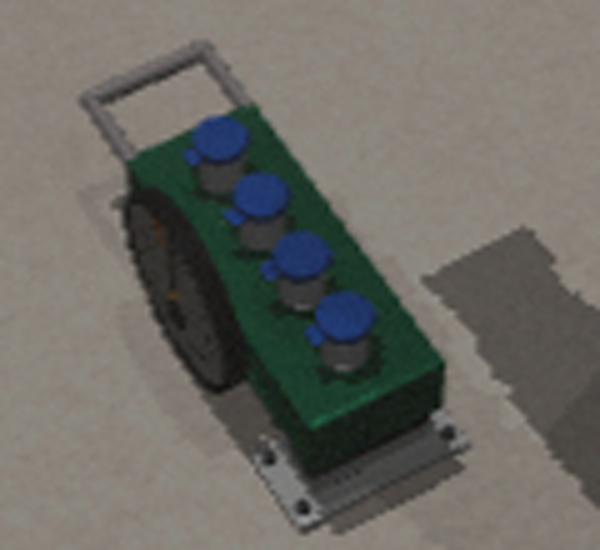

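All four caps look shut in the crop: flat discs with the tabs toward the gauge side. I'll press each one again firmly as a check, comparing stop heights, then grasp the handle.

```bash
python3 - <<'E'
from h import *
O=[-90,0,0]
def st():
    s=env.read_state();return np.round(s["clock"],2),np.round(s["position"],4),np.round(s["force"],2),round(s["opening"],3)
for i,y in enumerate((.0865,.0405,-.0055,-.0515)):
    env.move_straight([.575,y,.16 if i==0 else .125],O,rate=.35)
    print("press",env.move_straight([.575,y,.104],O,rate=.04,force_limit=16),*st())
    env.move_straight([.575,y,.125],O,rate=.15)
p=env.grab_frame("top");h=onz(p,225+706/6,170+235/6,.078);print("handle",h)
O=[-90,0,-.6]
env.move_straight([h[0],h[1],.20],O,rate=.3)
env.gripper_to(.45,grasp_force=25)
print(env.move_straight([h[0],h[1],.057],O,rate=.12,force_limit=15),*st())
env.gripper_to(0.,grasp_force=25)
print(*st())
p=env.grab_frame("wrist");cv2.imwrite("pics/w4.png",p["image"])
E
```

```text
press True 17.34 [0.5759 0.0864 0.1125] [-2.12  0.12  5.48] 0.008
press True 18.28 [0.5764 0.0412 0.1125] [-1.77  0.49  6.91] 0.006
press True 19.23 [ 0.5765 -0.0049  0.1125] [-2.12  0.7   7.4 ] 0.005
press True 20.17 [ 0.5765 -0.0511  0.1125] [-1.45  0.53  6.89] 0.004
handle [ 0.57248721 -0.14041144  0.078     ]
False 23.27 [ 0.5731 -0.1404  0.0578] [ 0.93 -0.37  0.71] 0.454
23.88 [ 0.5727 -0.1399  0.0572] [-1.    4.18  1.35] 0.132
```

View pics/w4.png

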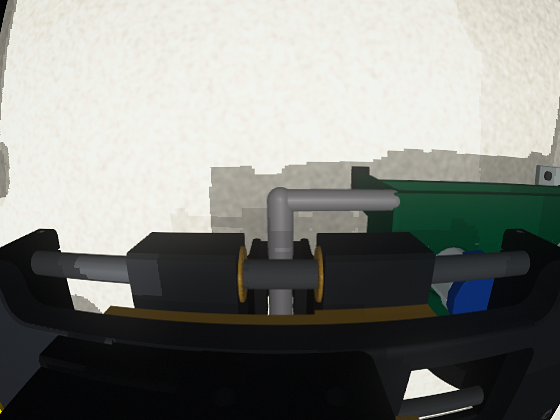

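Bar pinched (opening 0.132, about 11.5 mm), and all four caps stop at the same height, 112.5 mm. Next I rock the rack up along the computed arc.

```bash
cat >> h.py <<'E'
def rot(v,t): return np.array([v[0]*np.cos(t)+v[1]*np.sin(t),-v[0]*np.sin(t)+v[1]*np.cos(t)])
def handle_at(t):  # (dy,z) of handle, y relative to rack origin (level)
    c1=np.array([.080,.036]);c2=np.array([.096,.033]);h=np.array([-.157,.076]);t0=np.arctan2(3,16)
    a=c1+rot(h-c1,min(t,t0))
    return a if t<=t0 else c2+rot(a-c2,t-t0)
E
python3 - <<'E'
from h import *
O=[-90,0,-.6]
s=env.read_state();x0,y0,z0=s["position"]
def st():
    s=env.read_state();return np.round(s["clock"],2),np.round(s["position"],4),np.round(s["force"],2),round(s["opening"],3)
h0=handle_at(0)
for d in np.r_[3:27:3,27.3]:
    dy,dz=handle_at(np.radians(d))-h0
    env.move_straight([x0+.01*dy,y0+dy,.057+dz],O,rate=.05)
    print(round(d,1),*st())
env.dwell(1.5);print(*st())
p=env.grab_frame("scene");np.savez("s3.npz",**{k:p[k] for k in p})
cv2.imwrite("pics/s3.png",cv2.resize(p["image"][150:260,225:345],None,fx=5,fy=5,interpolation=cv2.INTER_CUBIC))
for t in["pointer_tip","mark_tip"]:
    print(t,[(np.round(d["xyz"],3).tolist(),round(d["score"],2)) for d in env.search_frame(p,t)][:5])
E
```

```text
3.0 24.32 [ 0.5724 -0.1377  0.0694] [ 0.3  -1.4  -3.88] 0.128
6.0 24.72 [ 0.573  -0.1345  0.0821] [-0.05 -0.63 -2.01] 0.131
9.0 25.12 [ 0.573  -0.1306  0.0941] [ 0.23 -0.57 -2.36] 0.126
12.0 25.53 [ 0.573  -0.1262  0.1062] [-0.35 -0.27 -3.74] 0.128
15.0 25.95 [ 0.5731 -0.121   0.1187] [-0.21 -1.09 -3.3 ] 0.129
18.0 26.37 [ 0.5731 -0.1153  0.1308] [-0.18 -0.78 -2.59] 0.127
21.0 26.78 [ 0.5732 -0.1088  0.1425] [-0.94 -0.1  -4.06] 0.129
24.0 27.2 [ 0.5732 -0.1018  0.1539] [-0.19  0.54 -2.87] 0.125
27.3 27.64 [ 0.5733 -0.0934  0.1661] [-0.24 -0.42 -3.67] 0.13
29.14 [ 0.5732 -0.0936  0.1657] [ 0.48  0.23 -3.91] 0.127
pointer_tip []
mark_tip [([0.67, -0.328, 0.062], 0.67)]
```

View pics/s3.png

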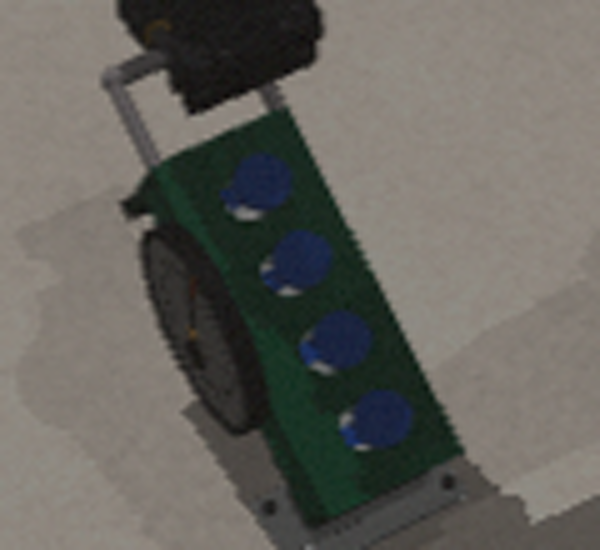

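```bash
python3 - <<'E'
from h import *
p=dict(np.load("s3.npz"))
ys=np.linspace(-.08,.12,600);zs=np.linspace(.2,.0,600)
Y,Z=np.meshgrid(ys,zs);uv=proj(p,np.c_[np.full(Y.size,.636),Y.ravel(),Z.ravel()]).astype(np.float32)
im=cv2.remap(p["image"],uv[:,0].reshape(Y.shape),uv[:,1].reshape(Y.shape),cv2.INTER_CUBIC)
cv2.imwrite("pics/g3.png",cv2.convertScaleAbs(im,alpha=1.8))
E
```

```text
(no output)
```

View pics/g3.png

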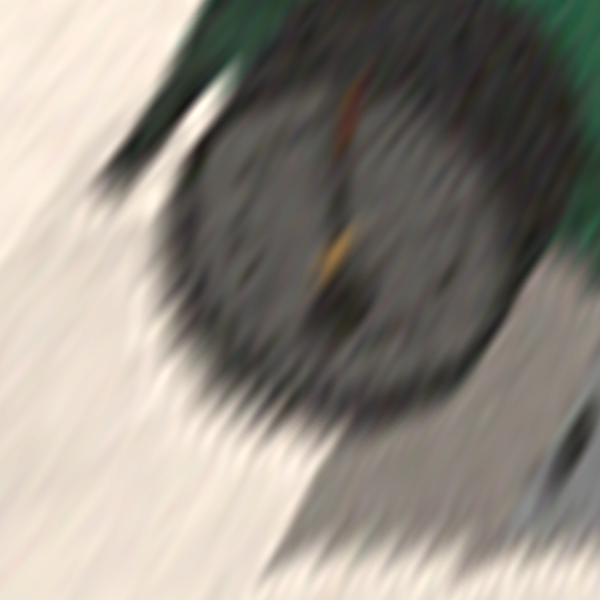

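```bash
python3 - <<'E'
from h import *
# predicted pivot after tilt
t=np.radians(27.3);t0=np.arctan2(3,16);c1=np.array([.08,.036]);c2=np.array([.096,.033])
pv=np.array([.003-.0175,.0745]);a=c1+rot(pv-c1,t0);b=c2+rot(a-c2,t-t0);b[0]+=.0175
print("pivot",b)
p=dict(np.load("s3.npz"));im=p["image"]
for a_ in(-6,-3,0,3,6):
    q=np.radians(a_);print(a_,proj(p,[.636,b[0]+.05*np.sin(q),b[1]+.05*np.cos(q)]).round(1))
hs=cv2.cvtColor(im,cv2.COLOR_BGR2HSV)[205-35:235,250:275];
sub=im[170:235,250:275].astype(int);m=(sub[...,2]-sub[...,0]>15)&(sub[...,2]-sub[...,1]>8)
for y,x in zip(*np.nonzero(m)):print((x+250,y+170),sub[y,x])
print("pivot px",proj(p,[.636,b[0],b[1]]))
# mark from w2
w=dict(np.load("w2.npz"));s=w["image"].astype(int);m=((s[...,2]-s[...,0]>70)&(s[...,2]-s[...,1]>50));m[250:]=0
ys,xs=np.nonzero(m);print(len(ys),xs.mean(),ys.mean())
P=np.array([(lambda d:np.array(w["position"])+d*(.632-w["position"][0])/d[0])(ray(w,x,y,True)) for x,y in zip(xs,ys)])
print(P.mean(0),P.min(0),P.max(0));
for pz in(.0715,.0745,.0775):print(pz,np.degrees(np.arctan2(.003-P[:,1].mean(),P[:,2].mean()-pz)))
v,_,_,_=cv2.fitLine(P[:,1:].astype(np.float32),cv2.DIST_L2,0,.01,.01)[:4];print(v,_)
E
```

```text
pivot [0.03271804 0.11802042]
-6 [[261.3 203.2]]
-3 [[261.8 203.8]]
0 [[262.3 204.5]]
3 [[262.8 205.3]]
6 [[263.3 206. ]]
(np.int64(272), np.int64(171)) [127 135 144]
(np.int64(253), np.int64(172)) [114 121 130]
(np.int64(273), np.int64(172)) [123 131 140]
(np.int64(262), np.int64(174)) [125 132 141]
(np.int64(265), np.int64(175)) [126 133 142]
(np.int64(267), np.int64(175)) [125 131 141]
(np.int64(270), np.int64(175)) [126 133 142]
(np.int64(250), np.int64(177)) [126 133 142]
(np.int64(257), np.int64(178)) [124 133 142]
(np.int64(258), np.int64(179)) [122 129 138]
(np.int64(261), np.int64(179)) [124 131 140]
(np.int64(251), np.int64(182)) [120 128 137]
(np.int64(250), np.int64(184)) [122 128 138]
(np.int64(250), np.int64(185)) [123 131 140]
(np.int64(251), np.int64(186)) [123 131 140]
(np.int64(263), np.int64(205)) [25 33 42]
(np.int64(263), np.int64(206)) [23 32 45]
(np.int64(263), np.int64(207)) [24 27 44]
(np.int64(263), np.int64(208)) [24 29 47]
(np.int64(263), np.int64(209)) [21 28 37]
(np.int64(252), np.int64(215)) [118 125 134]
(np.int64(262), np.int64(215)) [43 54 63]
(np.in
[... 389 characters left out ...]
32]
(np.int64(255), np.int64(227)) [118 125 134]
(np.int64(257), np.int64(230)) [118 125 134]
(np.int64(262), np.int64(230)) [118 125 134]
(np.int64(256), np.int64(231)) [116 123 132]
(np.int64(250), np.int64(233)) [119 126 135]
(np.int64(255), np.int64(233)) [115 122 131]
(np.int64(257), np.int64(233)) [116 124 133]
(np.int64(251), np.int64(234)) [120 127 136]
(np.int64(261), np.int64(234)) [116 123 132]
pivot px [[263.15464131 215.86424506]]
3562 519.4112857944974 131.2231892195396
[0.632      0.29566517 0.02429472] [ 0.632      -0.02351776 -0.15094936] [0.632      0.55216505 0.12397786]
0.0715 -99.16258027703752
0.0745 -99.73406558964587
0.0775 -100.30360196471305
[0.8401545] [0.02429472]
```

```bash
python3 - <<'E'
import cv2,numpy as np
g=cv2.imread("pics/g2.png").astype(int)
m=(g[...,2]-g[...,0]>70)&(g[...,2]-g[...,1]>50);m[200:]=0
ys,xs=np.nonzero(m);print(len(ys),xs.mean(),ys.mean())
# ticks: dark pixels in annulus around centre
f=(g.max(2)<75).astype(np.uint8);n,l,s,c=cv2.connectedComponentsWithStats(f)
T=[(c[i],s[i,4]) for i in range(1,n) if 25<s[i,4]<900 and 110<np.hypot(*(c[i]-[372,262]))<175]
P=np.array([t[0] for t in T],np.float32);print(len(P))
(cx,cy),(a,b),th=cv2.fitEllipse(P);print("ellipse",cx,cy,a,b,th)
k=1.0 if False else None
for q,_ in sorted(T,key=lambda t:np.arctan2(t[0][0]-cx,cy-t[0][1])):
    print(np.round(q,0),round(float(np.degrees(np.arctan2(cx-q[0],cy-q[1]))),1),end="; ")
print("\nmark",np.degrees(np.arctan2(cx-xs.mean(),cy-ys.mean())))
for lo,hi in((70,95),(95,115),(115,135),(135,160)):
    r=(ys>=lo)&(ys<hi);print(lo,np.degrees(np.arctan2(cx-xs[r].mean(),cy-ys[r].mean())))
E
```

```text
2044 296.96232876712327 113.61497064579257
33
ellipse 371.1570129394531 263.291259765625 298.1079406738281 302.020263671875 157.10862731933594
[345. 413.] 170.0; [319. 405.] 159.9; [299. 387.] 149.8; [273. 380.] 140.0; [255. 360.] 129.8; [246. 334.] 119.7; [228. 315.] 109.7; [221. 289.] 99.8; [227. 263.] 89.8; [222. 237.] 80.0; [228. 210.] 69.6; [247. 191.] 59.7; [255. 166.] 50.0; [274. 146.] 39.6; [320. 120.] 19.6; [345. 114.] 9.8; [398. 114.] -10.1; [423. 123.] -20.3; [444. 139.] -30.2; [469. 148.] -40.4; [488. 167.] -50.6; [496. 193.] -60.5; [515. 213.] -70.9; [521. 238.] -80.5; [515. 264.] -90.4; [521. 292.] -100.8; [514. 317.] -110.5; [496. 338.] -120.8; [487. 362.] -130.4; [469. 381.] -140.4; [443. 389.] -150.3; [423. 406.] -160.1; [397. 414.] -170.1; 
mark 26.36766025847933
70 25.98307543620753
95 26.42249522401368
115 26.482068363364775
135 26.772020342156665
```

```bash
python3 - <<'E'
from h import *
env.dwell(.5);s=env.read_state();print(s["clock"],s["position"],s["force"],s["opening"],np.abs(s["qvel"]).max())
env.close_job()
E
```

```text
29.7917 [ 0.57313025 -0.09364122  0.1657234 ] [-0.04461074  1.06297656 -4.09998527] 0.12733910244927898 0.0899291837915256
the job is handed in; nothing more can be done
```

I shut the two open caps, rocked the rack up by its handle to about 27.3°, and handed the job in at 29.8 s with the rack held still. The interface gives no verdict, so the final reading rests on my own checks.

- **Caps:** I swept the two open caps over, then pressed all four. All four stopped at the same height (112.5 mm), and in the camera crop they looked shut with the vials seated.
- **Grip:** The bar was pinched with the fingers 11 mm apart, for a 12 mm bar. The load on the tool was steady at about 4 N, which is consistent with the rest of the weight sitting on the stud.
- **Angle:** I measured the middle of the orange band at about 26.5°, using the dial ticks, which were regular to within 1°. My computed rack angle is 27.3°, so the difference is about 0.8° against the 4° tolerance. That angle comes from the arm's position and the rocking geometry, not from reading the pointer directly.
- **Weak spots:** The scene picture shows the pointer over the orange band, but it is too coarse to confirm the angle closely. The network found neither the pointer tip nor the band in that last picture; its one report of the band was false. I didn't check afterwards that the other things on the bench stayed put, but the arm never went near them.

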